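# Catch a charge of grinding stones from the chute and set it on the scale

### The arm

A 6-joint arm with a two-finger parallel gripper is mounted at the origin on the work surface. World frame = base frame: x ahead of the robot, y to its left, z up, the work surface at z = 0. Lengths are in mm, angles in rad, forces in N, time in s.
With the tool pointing down it reaches from about 300 to 775 mm from the base axis. Payload 14.6 kg.
Tool frame: the origin (TCP) lies on the centre line of the jaws, within the pads' length; the fingertips stand manip.tcp_to_tips ahead of it and the grasp point (between the pads) lies 5 mm behind it (manip.tcp_to_tips is the distance from the TCP to the fingertips, in mm); z points along the fingers, y is the direction in which the jaws open and shut (so a half turn about z gives the same grasp; the last joint's range is limited). The gripper opens to 94 mm and grips with 3 to 60 N. Pads are 16 mm wide; open, the fingers measure 119 mm over their backs; the gripper's body (75 mm by 177 mm) begins 78 mm behind the grasp point.
Start: joints at [-1.233, 0.3, 1.521, -0, 1.321, -0.067], TCP at [216.601, -505.542, 219.446] pointing down, gripper open.
Joint ranges: [-3.03, 3.03], [-0.79, 2.21], [0.23, 2.52], [-1.04, 4.18], [0, 3.07], [-2.55, 2.55]. Speed limits (rad/s): [2.22, 2.22, 2.57, 3.14, 3.14, 3.14].

### API

Orientations are given as [roll, pitch, yaw] about the fixed x, y, z axes, in that order (R = Rz(yaw) Ry(pitch) Rx(roll)).
In Python, from cell import manip, optics, workorder gives the robot as it stands. The module is installed in compiled form; this text tells all that it offers.
- The arm moves only by the tool jog_arm, never from a script. Its argument "deltas" is text: rows parted by semicolons, each of 5 numbers parted by spaces: the shift along the tool's x, y, z in mm, then the turn about the tool's z in rad, then the finger opening in mm, from 0 to 94. In form: tx ty tz twist grip; .... A call has exactly 10 rows; each row is the pose to reach, as a shift and turn from the pose commanded when the call began, along the tool's axes at that moment; what a row does not reach only later rows make up. A row lasts 1/8 s, in which the tool goes at most 62.5 mm and 10.7 degrees, less where a joint would pass 70% of its speed; a pose out of reach is approached as far as the arm can. A call with a gripper value outside its range is refused whole. The fingers move at their own pace and stop on an object; "squeeze" is the grip in N (left out, the last holds). Time passes only in rows, so rows that repeat a pose let the fingers close, or fill a call up. It gives the time, the measured TCP pose, the force and the opening at its end, in the units of the state.
- manip.read_state(): the state, without advancing time (a new reading comes with each control period).
- optics.camera(name): name is "scene" or "top" or "wrist"; returns (picture, depth): 384x512x3 uint8, red, green, blue; 384x512 float32, mm along the optical axis (not along the pixel's ray), 0 where there is no reading.
- optics.get_calibration(name): a dict with "intrinsics" (3x3 intrinsics, pixels), "R" (3x3) and "t" (3): a world point X has camera coordinates R X + t; the wrist camera has in their place "hand_eye" (4x4, takes a point from camera to tool coordinates, whose origin is the TCP and whose axes are the flange's). Camera axes: x right, y down, z forward; pixel columns grow to the right and rows downward; lengths in mm; the calibration is good to about 2 mm. A picture is of the moment at which its call begins: read the wrist's pose just before it. get_calibration takes no time and is no camera call.
- workorder.sign_off(): hands the job in, once; it reports no verdict.
The state is a dict: "clock": time; "joints": joint angles; "qd": joint speeds; "effort": joint torques, N m; "eef_pos": TCP position; "eef_rot": TCP orientation; "wrist_force": force on the tool from outside, world axes, zero at the start; "moment": the same for the moment, N m; "finger_gap": finger opening in mm.
Only numpy, scipy, OpenCV 4.12 (cv2) and the standard library are available. Lean on these libraries where they do the work, as an engineer would, in place of code of your own. Each camera call takes 0.05 s, during which the arm holds its last target.

### The job

Pick up the blue dipper by its handle, hold it in the air under the mouth of the chute and push its rim against the red paddle, keeping the gate open until all four white grinding stones have slid into the dipper. Then set the dipper down upright in the middle of the scale's steel pan with all four stones in it and let go. Let no stone fall on the bench and leave the small white tea bowl in front of the chute where it is.

Things in the scene. Friction and masses are not known exactly. Their poses are not given: they have to be found in the camera images.
- dipper: Blue plastic dipper: a round open bowl, 132 mm across the rim, 108 mm across the foot, 75 mm high, wall 3 mm, floor 4 mm, with one straight level handle. Origin: centre of the underside of the bowl; z up; the handle points along the dipper's -x. 0.12 to 0.2 kg, empty at the start.
- dipper_handle (a point): Middle of the dipper's handle, where to grip it: 114 mm from the bowl's axis along -x, 58 mm above the underside. The handle is a bar 16 mm wide (y), 22 mm tall (z), reaching from the bowl to 158 mm from its axis.
- chute: Fixed dispenser: steel chute 170 mm long, open on top, 32 mm wide inside, sloped 28 degrees, on a green column. Origin: on the bench right below its lower end (lip). It climbs along its +x, to 280 mm high; stones leave towards -x and land 5 to 50 mm beyond the lip. Grey foot (80 mm wide, 12 mm high) from x = 55 mm, column (50 mm wide) from x = 60 mm; else only the paddle is below the chute.
- lip (a point): Middle of the lower end of the chute's floor, 170 mm above the bench; axes as the chute's body. A grey frame rises 100 mm from there round the orange gate.
- paddle_face (a point): Centre of the front face (facing -x of the chute) of the red paddle that hangs below the lip: an upright plate 100 mm wide, 60 mm high (92 to 152 mm above the bench), 6 mm thick, wider than the chute so that its ends show from above. At rest 6 mm behind the lip.
- paddle (a joint): Travel of the paddle, 0 (at rest, gate shut) to 0.030 m (pushed fully back along the chute's +x). A spring returns it; 1.5 N starts it, about 5 N holds it fully back. It lifts the orange gate by 1.3 times its travel; the stones, 22 mm high, pass from about 0.018 m on, best fully back.
- stone0: White porcelain grinding stone 1 of 4, a cylinder 24 mm in diameter and 22 mm high, 14 to 25 g, origin at its centre; starts in single file in the chute behind the gate (stone0 lowest).
- stone1: White porcelain grinding stone 2 of 4, a cylinder 24 mm in diameter and 22 mm high, 14 to 25 g, origin at its centre; starts in single file in the chute behind the gate (stone0 lowest).
- stone2: White porcelain grinding stone 3 of 4, a cylinder 24 mm in diameter and 22 mm high, 14 to 25 g, origin at its centre; starts in single file in the chute behind the gate (stone0 lowest).
- stone3: White porcelain grinding stone 4 of 4, a cylinder 24 mm in diameter and 22 mm high, 14 to 25 g, origin at its centre; starts in single file in the chute behind the gate (stone0 lowest).
- scale: Fixed bench scale, white housing 200 x 180 x 26 mm with a round steel weighing pan, 160 mm in diameter, raised on top. Origin: on the bench below the pan's centre. The housing reaches 120 mm in the scale's -x (display side) and 80 mm in +x.
- scale_pan (a point): Centre of the pan's top, 36 mm above the bench.
- teabowl_a: Small white tea bowl, 84 mm across, 48 mm high, standing between the robot and the chute; leave it alone. Origin: centre of its underside.

How it is judged (in metres and radians):
On the way, in this order (a step that is already met when the one before it is completed fails the run):
1. the dipper is lifted clear of the bench (by more than 30 mm), the paddle not yet pushed (height (world z) of dipper above 0.03 m and value of joint paddle below 0.006 m), for 0.2 s.
2. the lifted dipper pushes the paddle back by more than 10 mm (height (world z) of dipper above 0.03 m and value of joint paddle above 0.01 m and contact force between dipper and chute above 0.3 N), for 0.02 s.
3. all four stones are in the dipper while it is still held more than 30 mm above the bench under the chute (its axis within 100 mm of the lip) (horizontal distance between each of stone0, stone1, stone2, stone3 and dipper below 0.062 m and z of stone0 in the frame of dipper between 0.004 and 0.072 m and z of stone1 in the frame of dipper between 0.004 and 0.072 m and z of stone2 in the frame of dipper between 0.004 and 0.072 m and z of stone3 in the frame of dipper between 0.004 and 0.072 m and height (world z) of dipper above 0.03 m and horizontal distance between dipper and lip below 0.1 m), for 0.1 s.
At the end, for the whole second after the job is handed in: The dipper stands still and upright (within 0.06 rad) on the scale's pan, its axis within 27 mm of the pan's centre, so that its whole foot is on the pan, with all four stones inside it below the rim; the paddle has sprung back (less than 6 mm) (horizontal distance between each of stone0, stone1, stone2, stone3 and dipper below 0.062 m and z of stone0 in the frame of dipper between 0.004 and 0.072 m and z of stone1 in the frame of dipper between 0.004 and 0.072 m and z of stone2 in the frame of dipper between 0.004 and 0.072 m and z of stone3 in the frame of dipper between 0.004 and 0.072 m and horizontal distance between dipper and scale_pan below 0.027 m and z of dipper in the frame of scale_pan between -0.004 and 0.004 m and angle between dipper's own z axis and vertical below 0.06 rad and linear speed of dipper below 0.02 m/s and value of joint paddle below 0.006 m); the robot touches nothing.
It fails at once if a stone falls to the bench (its centre below 30 mm, more than 90 mm from the dipper's origin or below its floor) ((height (world z) of stone0 below 0.03 m and (distance between stone0 and dipper above 0.09 m or z of stone0 in the frame of dipper below -0.005 m)) or (height (world z) of stone1 below 0.03 m and (distance between stone1 and dipper above 0.09 m or z of stone1 in the frame of dipper below -0.005 m)) or (height (world z) of stone2 below 0.03 m and (distance between stone2 and dipper above 0.09 m or z of stone2 in the frame of dipper below -0.005 m)) or (height (world z) of stone3 below 0.03 m and (distance between stone3 and dipper above 0.09 m or z of stone3 in the frame of dipper below -0.005 m))).
It fails at once if the paddle is pushed back more than 12 mm while the dipper is not held up (less than 20 mm above the bench) (value of joint paddle above 0.012 m and height (world z) of dipper below 0.02 m).
It fails at once if the small white tea bowl in front of the chute is moved by more than 30 mm (distance of teabowl_a from where it was at the start of the episode above 0.03 m).
It also fails if it takes over 56 s, if anything falls off the work surface, if the arm or the gripper's body presses on something with over 40 N, if the wrist force passes 120 N, or if a joint passes its speed limit or range.

## Working session

There is one attempt and no reset: what is moved stays moved. The work goes in short steps, Python scripts to look and compute and a tool call to move; the robot and the scene stay as the last step left them, time stands still between calls to the robot, and variables do not carry over. Pictures are saved under pics/ and viewed, and the job is handed in when it is done.

Besides the shell and the picture viewer there is one more tool, called after "Request:" by a JSON object that holds its "fn" and its "kwargs", one argument or row to a line. jog_arm: Moves the arm, as the interface text tells. Its arguments: {"type":"object","properties":{"deltas":{"type":"string"},"squeeze":{"type":"number"}},"required":["deltas"]}

```bash
mkdir -p pics; cat > h.py <<'E'
from cell import manip, optics, workorder
import numpy as np, cv2
def cap(n,tag):
    s=manip.read_state(); p,d=optics.camera(n)
    cv2.imwrite(f'pics/{tag}.png',p[:,:,::-1]); np.savez(f'pics/{tag}.npz',p=p,d=d,pos=s['eef_pos'],rot=s['eef_rot'])
    return s,p,d
def world(n,d,s=None):
    c=optics.get_calibration(n);K=np.array(c['intrinsics'])
    v,u=np.mgrid[0:d.shape[0],0:d.shape[1]]
    P=np.stack([(u-K[0,2])/K[0,0]*d,(v-K[1,2])/K[1,1]*d,d],-1)
    if n!='wrist':
        return (P-np.array(c['t']))@np.array(c['R'])
    from scipy.spatial.transform import Rotation as Ro
    H=np.array(c['hand_eye']);R=Ro.from_euler('xyz',s['eef_rot']).as_matrix()
    return (P@H[:3,:3].T+H[:3,3])@R.T+np.array(s['eef_pos'])
E
python3 - <<'E'
from h import *
print(manip.read_state(), manip.tcp_to_tips)
for n in('scene','top'): cap(n,n+'0')
for n in('scene','top','wrist'):print(n,optics.get_calibration(n))
E
```

```text
{'clock': 0.0, 'joints': array([-1.23255778e+00,  3.00449788e-01,  1.52157903e+00, -1.93637588e-05,
        1.32072325e+00, -6.66015240e-02]), 'qd': array([-0.00015475,  0.00071654, -0.00104358, -0.00131195, -0.00213427,
       -0.00051904]), 'effort': array([-1.61739157e-03, -5.31820428e+01, -3.52734804e+01,  7.07103079e-02,
        2.42884067e-02, -1.09568807e-04]), 'eef_pos': array([ 216.5376423 , -505.30575771,  218.8988854 ]), 'eef_rot': array([-3.14043456e+00, -5.84476170e-05,  4.04844845e-01]), 'wrist_force': array([-0.30586987,  0.12341555,  0.72005102]), 'moment': array([ 0.07862894,  0.01163375, -0.02210336]), 'finger_gap': 93.78892523748101} 14.0
scene {'intrinsics': array([[346.68026572,   0.        , 254.69158831],
       [  0.        , 346.68026572, 188.43900456],
       [  0.        ,   0.        ,   1.        ]]), 'R': array([[-0.7727925 ,  0.63429948, -0.02135227],
       [ 0.37176489,  0.42515598, -0.82524739],
       [-0.51437595, -0.64568302, -0.56436763]]), 't': array([ 484.56654915, -105.84292273, 1186.18058487])}
top {'intrinsics': array([[393.18540229,   0.   
[... 162 characters left out ...]
9,  0.00786198],
       [-0.99220947,  0.01036426, -0.12414893],
       [ 0.1240555 , -0.00921955, -0.99223245]]), 't': array([  6.29876101, 595.54732519, 854.11264543])}
wrist {'intrinsics': array([[294.62599795,   0.        , 253.3613705 ],
       [  0.        , 294.62599795, 188.1786814 ],
       [  0.        ,   0.        ,   1.        ]]), 'hand_eye': array([[ 4.46734712e-07, -9.66698317e-01, -2.55918668e-01,
         7.51076876e+01],
       [ 9.99999911e-01,  1.08529834e-04, -4.08211225e-04,
         3.72385005e-01],
       [ 4.22391914e-04, -2.55918645e-01,  9.66698230e-01,
        -1.65500073e+02],
       [ 0.00000000e+00,  0.00000000e+00,  0.00000000e+00,
         1.00000000e+00]])}
```

View pics/scene0.png

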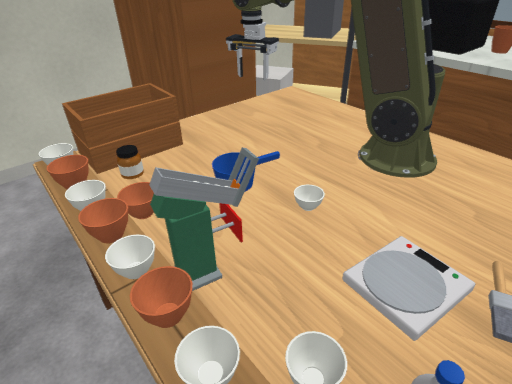

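View pics/top0.png

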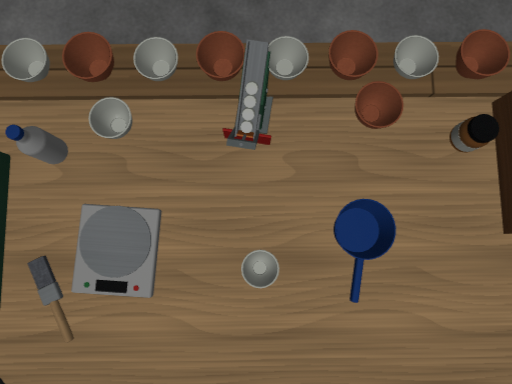

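The scene and top views show the dipper at about (365,230) in the top view with its handle pointing to (356,300). The red paddle is at (247,136), the scale pan at (115,241) and the tea bowl at (260,269). Next I measure them.

```bash
cat > m.py <<'E'
from h import *
z=np.load('pics/top0.npz');p=z['p'];d=z['d'];W=world('top',d)
hsv=cv2.cvtColor(p,cv2.COLOR_RGB2HSV)
H,S,V=[hsv[...,i].astype(int) for i in range(3)]
c=optics.get_calibration('top');K=np.array(c['intrinsics']);R=np.array(c['R']);t=np.array(c['t'])
def cast(uv,z):
    uv=np.atleast_2d(uv).astype(float)
    r=np.c_[(uv[:,0]-K[0,2])/K[0,0],(uv[:,1]-K[1,2])/K[1,1],np.ones(len(uv))]@R
    o=-R.T@t
    return o+r*((z-o[2])/r[:,2])[:,None]
v,u=np.mgrid[0:384,0:512]
blue=(H>100)&(H<130)&(S>150)&(u>300)
# bowl: circle of rim from outline excluding handle
cs,_=cv2.findContours(blue.astype(np.uint8),cv2.RETR_EXTERNAL,cv2.CHAIN_APPROX_NONE)
k=max(cs,key=cv2.contourArea)[:,0]
P=cast(k,75)[:,:2]
from scipy.optimize import least_squares
ctr=np.median(P,0)
sel=k[:,1]<250
f=least_squares(lambda a:np.hypot(*(P[sel]-a[:2]).T)-a[2],[*P[sel].mean(0),66],loss='soft_l1').x
print('rim',f)
rimm=blue&(W[...,2]>68)&(W[...,2]<80)
print('depth-based rim z>68 pts',rimm.sum())
hp=blue&(v>262)
vv,uu=np.nonzero(hp); hw=cast(np.c_[uu,vv],69)[:,:2]
print('handle depthz',np.median(W[hp][:,2]),'mean',hw.mean(0))
l=cv2.fitLine(hw.astype(np.float32),cv2.DIST_L2,0,.01,.01).ravel();print('dir',l,'from ctr',np.arctan2(*(f[:2]-hw.mean(0))[::-1]), 'line',np.arctan2(l[1],l[0]), 'end',hw[np.argmin(hw@ (f[:2]-hw.mean(0)))])
# red paddle
red=((H<6)|(H>174))&(S>180)&(u>215)&(u<280)&(v>120)&(v<150)
q=W[red];print('red z',np.percentile(q[:,2],[5,50,95]))
tp=red&(abs(W[...,2]-152)<6)
vv,uu=np.nonzero(tp);q=cast(np.c_[uu,vv],152)[:,:2];print(len(q),q.mean(0),q.min(0),q.max(0))
(cx,cy),sz,a=cv2.minAreaRect(q.astype(np.float32));print('paddle top rect',cx,cy,sz,a)
l=cv2.fitLine(q.astype(np.float32),cv2.DIST_L2,0,.01,.01).ravel();print('paddle dir',l)
# chute top area
ch=(W[...,2]>185)&(u>210)&(u<290)&(v>30)&(v<155)
q=W[ch];print('chute',len(q),q.min(0),q.max(0))
l=cv2.fitLine(q[:,:2].astype(np.float32),cv2.DIST_L2,0,.01,.01).ravel();print('chute dir',l)
# pan
g=(abs(W[...,2]-36)<3)&(u<165)&(v>200)&(v<300)
q=W[g];print('pan',len(q),q[:,:2].mean(0),q.min(0),q.max(0),cv2.minEnclosingCircle(q[:,:2].astype(np.float32)))
hh=(abs(W[...,2]-26)<4)&(u<165)&(v>200)&(v<300);q=W[hh][:,:2];print('housing',cv2.minAreaRect(q.astype(np.float32)))
b=(abs(W[...,2]-48)<4)&(u>235)&(u<285)&(v>245)&(v<295);q=W[b][:,:2];print('bowl',cv2.minEnclosingCircle(q.astype(np.float32)))
E
python3 m.py
```

```text
rim [ 512.06196313 -235.31683198   63.71295231]
depth-based rim z>68 pts 379
handle depthz 67.37913930125553 mean [ 399.95162068 -213.51335986]
dir [ 9.8462260e-01 -1.7469490e-01  3.9995163e+02 -2.1351337e+02] from ctr -0.19208444923556414 line -0.17559591 end [ 359.92100714 -205.03744923]
red z [103.55964013 131.63245761 151.54473335]
64 [703.26707146  12.01704195] [693.02197038 -30.92608334] [714.51033247  63.4353019 ]
paddle top rect 703.7603149414062 16.269989013671875 (95.90824890136719, 6.549369812011719) 80.25410461425781
paddle dir [1.6841547e-01 9.8571610e-01 7.0326709e+02 1.2017042e+01]
chute 2529 [485.02230286 -28.80670423 185.13621023] [847.27139442  50.39353434 921.3653256 ]
chute dir [ 9.9273866e-01 -1.2029088e-01  7.5249249e+02  7.6165757e+00]
pan 3473 [491.78778204 314.27097364] [413.12120599 235.0057722   33.00026438] [570.71027866 394.16262407  38.90684186] ((492.15289306640625, 314.6169128417969), 80.16920471191406)
housing ((470.52008056640625, 404.6513366699219), (360.9970397949219, 214.29022216796875), 87.38253021240234)
bowl ((428.5276184082031, -8.246477127075195), 41.542354583740234)
```

```bash
cat >> m.py <<'E'
print('-----')
n=np.array([.9857,-.1684]);l=np.array([.1684,.9857])
vv,uu=np.nonzero(tp);q=cast(np.c_[uu,vv],152)[:,:2];print('lat',(q@l).min(),(q@l).max(),'n',np.percentile(q@n,[0,50,100]), 'n med front',)
ch=(W[...,2]>172)&(W[...,2]<290)&(u>220)&(u<280)&(v>30)&(v<155)
q=W[ch];a=q[:,:2]@n;b=q[:,:2]@l
for s in np.arange(680,860,10):
    m=(a>=s)&(a<s+10)
    if m.sum():print(s,m.sum(),b[m].min().round(1),b[m].max().round(1),'z',np.percentile(q[m,2],[0,50,100]).round(0))
# scene camera red
z2=np.load('pics/scene0.npz');p2=z2['p'];W2=world('scene',z2['d']);h2=cv2.cvtColor(p2,cv2.COLOR_RGB2HSV).astype(int)
r2=((h2[...,0]<6)|(h2[...,0]>174))&(h2[...,1]>180)
m=np.zeros_like(r2);m[195:250,210:250]=1;r2&=m
q=W2[r2];print('scene red',len(q),np.percentile(q,[2,50,98],0).round(1)); print('n',np.percentile(q[:,:2]@n,[5,50,95]),'lat',np.percentile(q[:,:2]@l,[0,50,100]))
b2=(h2[...,0]>100)&(h2[...,0]<130)&(h2[...,1]>150);m[:]=0;m[140:195,205:290]=1;b2&=m
q=W2[b2];print('scene blue',len(q));
r=q[abs(q[:,2]-75)<3];print(r[:,:2].max(0),r[:,:2].min(0))
E
python3 m.py | sed -n '/---/,$p'
```

```text
-----
lat 86.59786015857702 182.50325063917177 n [687.71144639 691.30305329 694.27071448] n med front
680 124 110.4 160.5 z [172. 194. 209.]
690 121 111.5 158.9 z [172. 198. 215.]
700 130 116.4 154.3 z [176. 204. 219.]
710 124 116.4 153.9 z [181. 210. 226.]
720 124 116.5 154.4 z [187. 215. 231.]
730 141 116.4 154.4 z [192. 220. 237.]
740 143 110.7 160.3 z [173. 223. 241.]
750 186 111.3 159.5 z [180. 230. 246.]
760 112 110.6 158.7 z [178. 223. 254.]
770 148 110.6 158.4 z [178. 218. 257.]
780 165 110.6 158.5 z [177. 223. 262.]
790 168 111.4 158.8 z [181. 228. 270.]
800 166 110.8 158.7 z [178. 233. 274.]
810 192 110.7 158.7 z [180. 239. 280.]
820 151 112.0 154.6 z [179. 244. 280.]
830 45 112.7 151.6 z [206. 247. 259.]
scene red 369 [[703.6 -20.1  99.4]
 [713.6  38.7 132.7]
 [718.4  68.1 154.1]]
n [693.57345733 696.99984814 697.74260624] lat [ 93.40446737 157.66356799 668.77054938]
scene blue 719
[ 580.30734265 -169.29897254] [ 425.67970387 -298.38110154]
```

Request:
{"fn": "jog_arm", "kwargs": {
  "deltas": "0 0 0 0.15 94; 0 0 0 0.3 94; 0 0 0 0.45 94; 0 0 0 0.585 94; 0 0 0 0.585 94; 0 0 0 0.585 94; 0 0 0 0.585 94; 0 0 0 0.585 94; 0 0 0 0.585 94; 0 0 0 0.585 94"
}}

```text
clock: 1.35
eef_pos: [216.6, -505.5, 219.5]
eef_rot: [3.142, -0.0, -0.18]
wrist_force: [-0.2, 0.1, 1.6]
finger_gap: 94.0
```

Request:
{"fn": "jog_arm", "kwargs": {
  "deltas": "20 -45 0 0 94; 40 -95 0 0 94; 65 -150 10 0 94; 90 -205 20 0 94; 110 -255 40 0 94; 125 -295 60 0 94; 135 -315 70 0 94; 138.4 -320.2 70 0 94; 138.4 -320.2 70 0 94; 138.4 -320.2 70 0 94"
}}

```text
clock: 2.6
eef_pos: [409.9, -216.2, 149.9]
eef_rot: [3.141, -0.001, -0.181]
wrist_force: [-0.1, -0.7, 1.0]
finger_gap: 94.0
```

```bash
cat > w.py <<'E'
from h import *
import sys
s,p,d=cap('wrist','w1');W=world('wrist',d,s)
hsv=cv2.cvtColor(p,cv2.COLOR_RGB2HSV).astype(int)
b=(hsv[...,0]>100)&(hsv[...,0]<130)&(hsv[...,1]>150)
print(s['eef_pos'],s['eef_rot'])
n=np.array([np.cos(-.18),np.sin(-.18)]);l=np.array([-n[1],n[0]])
e=np.array(s['eef_pos'])[:2]
q=W[b];a=(q[:,:2]-e)@n;c=(q[:,:2]-e)@l
for x in range(-60,60,10):
    m=(a>=x)&(a<x+10)&(q[:,2]>60)
    if m.sum()>3:print(x,m.sum(),np.percentile(c[m],[2,50,98]).round(1),np.median(q[m,2]).round(1))
E
python3 w.py
```

```text
[ 409.91961428 -216.16570002  149.91979249] [ 3.14123240e+00 -6.81347990e-04 -1.81163097e-01]
-50 156 [-6.7  0.1  7.1] 68.9
-40 162 [-6.7  0.6  7. ] 68.9
-30 167 [-6.6 -0.3  6.9] 69.1
-20 167 [-6.6  0.6  6.8] 69.1
-10 171 [-6.5  0.5  6.7] 69.1
0 177 [-6.5  0.5  6.7] 69.2
10 181 [-6.4  0.5  6.6] 69.1
20 195 [-6.3  0.5  7.4] 69.1
30 184 [-6.3  0.5  7.3] 69.3
40 554 [-28.8   0.5  29.2] 71.8
50 331 [-43.1  28.9  43.9] 71.4
```

Request:
{"fn": "jog_arm", "kwargs": {
  "deltas": "0 0 40 0 94; 0 0 80 0 94; 0 0 97 0 94; 0 0 97 0 50; 0 0 97 0 10; 0 0 97 0 5; 0 0 97 0 5; 0 0 97 0 5; 0 0 97 0 5; 0 0 97 0 5",
  "squeeze": 60
}}

```text
clock: 3.9
eef_pos: [410.1, -215.3, 52.4]
eef_rot: [-3.142, 0.0, -0.18]
wrist_force: [0.0, 0.8, 0.0]
finger_gap: 27.5
```

Request:
{"fn": "jog_arm", "kwargs": {
  "deltas": "0 0 0 0 5; 0 0 0 0 5; 0 0 -10 0 5; 0 0 -20 0 5; 0 0 -30 0 5; 0 0 -45 0 5; 0 0 -60 0 5; 0 0 -65 0 5; 0 0 -65 0 5; 0 0 -65 0 5"
}}

```text
clock: 5.15
eef_pos: [409.9, -215.2, 117.0]
eef_rot: [-3.141, 0.001, -0.18]
wrist_force: [0.9, 0.4, -1.8]
finger_gap: 15.5
```

```bash
python3 - <<'E'
from h import *
s,p,d=cap('scene','s1');print(s['eef_pos'],s['wrist_force'],s['finger_gap'])
W=world('scene',d);h=cv2.cvtColor(p,cv2.COLOR_RGB2HSV).astype(int)
b=(h[...,0]>100)&(h[...,0]<130)&(h[...,1]>150);b[:100]=0;b[300:]=0
q=W[b];q=q[q[:,2]<220];print(np.percentile(q,[1,50,99],0).round(0))
s,p,d=cap('top','t1');W=world('top',d);h=cv2.cvtColor(p,cv2.COLOR_RGB2HSV).astype(int)
b=(h[...,0]>100)&(h[...,0]<130)&(h[...,1]>150);b[:,:300]=0
n=np.array([np.cos(-.18),np.sin(-.18)])
q=W[b];a=(q[:,:2]-np.array(s['eef_pos'])[:2])@n
for x in range(30,180,10):
    m=(a>=x)&(a<x+10)
    if m.sum():print(x,m.sum(),np.percentile(q[m,2],[1,50,99]).round(1))
E
```

```text
[ 409.92963663 -215.20844649  117.0160372 ] [ 0.88126504  0.37585822 -1.77902686] 15.505212532909162
[[ 370. -296.   73.]
 [ 503. -237.  119.]
 [ 578. -172.  141.]]
30 42 [126.3 133.3 921.4]
40 105 [ 89.3 125.2 141.7]
50 158 [ 64.5  80.7 140. ]
60 229 [ 64.2  68.4 138.3]
70 272 [ 63.6  68.4 138.5]
80 292 [ 64.4  68.  138.4]
90 308 [ 64.3  68.3 139.2]
100 306 [ 64.2  67.9 138.1]
110 302 [ 64.1  68.  139.1]
120 294 [ 63.9  67.7 138.4]
130 288 [ 64.1  68.3 138.2]
140 276 [ 64.5  71.8 137.9]
150 292 [ 64.9  96.2 139.1]
160 159 [ 97.5 127.7 140.1]
```

View pics/s1.png

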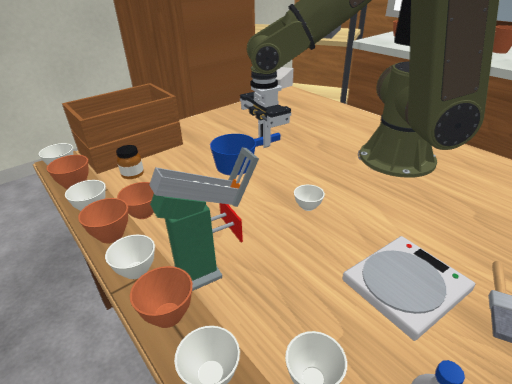

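Request:
{"fn": "jog_arm", "kwargs": {
  "deltas": "0 -10 0 0 5; 3 -35 0 0 5; 6 -70 0 0 5; 10 -110 0 0 5; 14 -155 0 0 5; 19 -200 0 0 5; 23 -240 0 0 5; 26 -265 0 -0.01 5; 27 -276 0 -0.01 5; 27 -278.5 0 -0.01 5"
}}

```text
clock: 6.5
eef_pos: [486.4, 54.1, 117.3]
eef_rot: [3.141, 0.0, -0.17]
wrist_force: [0.2, -0.6, -1.4]
finger_gap: 15.6
```

```bash
python3 - <<'E'
from h import *
s,p,d=cap('top','t2');print(s['eef_pos'],s['wrist_force'])
cap('wrist','w2')
a=cv2.hconcat([cv2.imread('pics/t2.png')[60:300,130:380],cv2.resize(cv2.imread('pics/w2.png'),(320,240))]);cv2.imwrite('pics/c2.png',a)
E
```

```text
[486.44059714  54.09262935 117.29422119] [ 0.18199861 -0.60216766 -1.4450183 ]
```

View pics/c2.png

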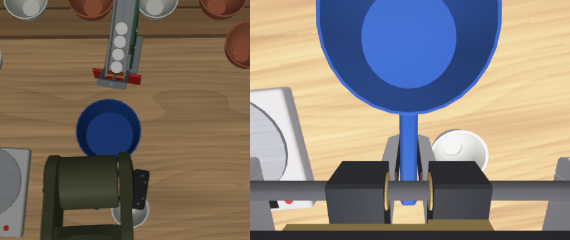

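Request:
{"fn": "jog_arm", "kwargs": {
  "deltas": "12 0 0 0 5; 25 0 0 0 5; 38 0 0 0 5; 47 0 0 0 5; 54 0 0 0 5; 61 0 0 0 5; 67 0 0 0 5; 72 0 0 0 5; 76 0 0 0 5; 76 0 0 0 5"
}}

```text
clock: 7.85
eef_pos: [561.3, 41.0, 117.0]
eef_rot: [3.141, 0.001, -0.17]
wrist_force: [-5.1, 0.7, -4.0]
finger_gap: 15.6
```

```bash
python3 - <<'E'
from h import *
s,p,d=cap('top','t3');print(s['eef_pos'],s['wrist_force'])
cap('wrist','w3');cap('scene','s3')
a=cv2.hconcat([cv2.imread('pics/t3.png')[20:260,150:350],cv2.resize(cv2.imread('pics/w3.png'),(320,240)),cv2.imread('pics/s3.png')[100:340,100:330]]);cv2.imwrite('pics/c3.png',a)
E
```

```text
[561.26326027  40.96180852 117.04209494] [-5.05806734  0.66686171 -3.99610329]
```

View pics/c3.png

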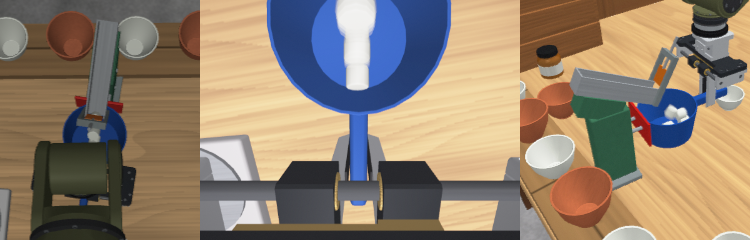

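The gate is open, the paddle force is about 5 N and stones are already in the bowl. I hold still and count them.

Request:
{"fn": "jog_arm", "kwargs": {
  "deltas": "1 0 0 0 5; 1 0 0 0 5; 1 0 0 0 5; 1 0 0 0 5; 1 0 0 0 5; 1 0 0 0 5; 1 0 0 0 5; 1 0 0 0 5; 1 0 0 0 5; 1 0 0 0 5"
}}

```text
clock: 9.25
eef_pos: [562.5, 40.8, 117.5]
eef_rot: [-3.142, -0.0, -0.17]
wrist_force: [-4.9, 1.0, -5.1]
finger_gap: 15.5
```

```bash
python3 - <<'E'
from h import *
s,p,d=cap('top','t4');print(s['eef_pos'],s['wrist_force'])
cap('wrist','w4');cap('scene','s4')
a=cv2.hconcat([cv2.resize(cv2.imread('pics/t4.png')[20:180,190:310],(180,240)),cv2.resize(cv2.imread('pics/w4.png'),(320,240)),cv2.resize(cv2.imread('pics/s4.png')[130:260,140:280],(258,240))]);cv2.imwrite('pics/c4.png',a)
E
```

```text
[562.51711842  40.76761134 117.46326801] [-4.88381726  1.01243117 -5.10078829]
```

View pics/c4.png

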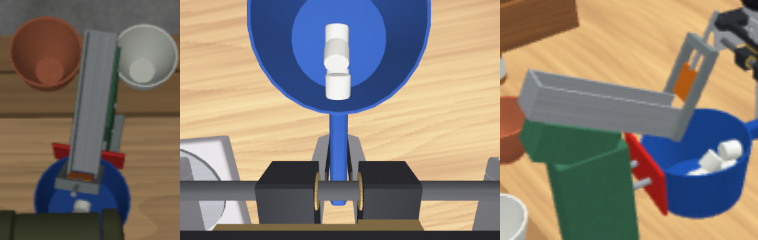

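```bash
python3 - <<'E'
import cv2
a=cv2.imread('pics/w4.png')[0:200,100:400];b=cv2.imread('pics/s4.png')[180:260,200:280]
cv2.imwrite('pics/c5.png',cv2.hconcat([cv2.resize(a,(450,300)),cv2.resize(b,(300,300),interpolation=cv2.INTER_CUBIC)]))
E
```

```text
(no output)
```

View pics/c5.png

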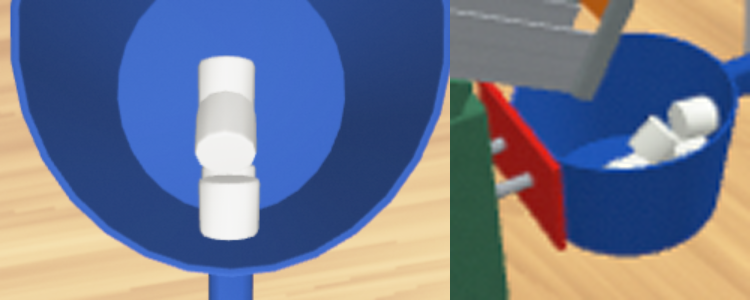

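```bash
python3 - <<'E'
from h import *
z=np.load('pics/w4.npz');s={'eef_pos':z['pos'],'eef_rot':z['rot']};W=world('wrist',z['d'],s);p=z['p'];h=cv2.cvtColor(p,cv2.COLOR_RGB2HSV).astype(int)
m=(h[...,1]<50);m[:35]=0;m[165:]=0;m[:,:225]=0;m[:,280:]=0
e=z['pos'][:2];n=np.array([.9857,-.1684])
for r in range(36,165,5):
    c=np.nonzero(m[r])[0]
    if len(c): q=np.median(W[r,c],0);print(r,len(c),'r from axis',round((q[:2]-e)@n-104,1),'z above bottom',round(q[2]-64.5,1))
E
```

```text
41 34 r from axis 10.8 z above bottom 25.9
46 38 r from axis 7.9 z above bottom 26.0
51 38 r from axis 5.3 z above bottom 25.8
56 38 r from axis 2.4 z above bottom 25.8
61 37 r from axis -1.1 z above bottom 26.0
66 36 r from axis -4.3 z above bottom 38.7
71 36 r from axis -7.7 z above bottom 41.3
76 39 r from axis -10.6 z above bottom 43.4
81 39 r from axis -13.4 z above bottom 45.4
86 40 r from axis -16.3 z above bottom 48.7
91 41 r from axis -18.8 z above bottom 49.0
96 41 r from axis -21.3 z above bottom 46.7
101 41 r from axis -23.8 z above bottom 43.5
106 36 r from axis -26.5 z above bottom 40.3
111 35 r from axis -29.3 z above bottom 36.8
116 35 r from axis -32.4 z above bottom 26.5
121 40 r from axis -34.7 z above bottom 50.6
126 40 r from axis -37.2 z above bottom 52.5
131 40 r from axis -39.9 z above bottom 52.1
136 40 r from axis -42.7 z above bottom 51.1
141 40 r from axis -45.5 z above bottom 50.8
146 40 r from axis -48.3 z above bottom 50.8
151 40 r from axis -51.1 z above bottom 50.2
156 35 r from axis -54.1 z above bottom 50.3
```

Request:
{"fn": "jog_arm", "kwargs": {
  "deltas": "-4 0 0 0 5; -10 0 0 0 5; -18 0 0 0 5; -28 0 0 0 5; -39 0 0 0 5; -50 0 0 0 5; -61 0 0 0 5; -71 0 0 0 5; -77 0 0 0 5; -80 0 0 0 5"
}}

```text
clock: 10.65
eef_pos: [483.4, 54.4, 117.5]
eef_rot: [-3.142, -0.0, -0.17]
wrist_force: [-0.2, -0.1, -2.4]
finger_gap: 15.6
```

```bash
python3 - <<'E'
from h import *
s,p,d=cap('top','t6');print(s['eef_pos'],s['eef_rot'],s['wrist_force'])
cap('wrist','w6')
a=cv2.hconcat([cv2.imread('pics/t6.png')[20:260,130:380],cv2.imread('pics/w6.png')[0:240,60:450]]);cv2.imwrite('pics/c6.png',a)
E
```

```text
[483.44792719  54.39769598 117.53031025] [-3.14153208e+00 -1.86187047e-04 -1.70107840e-01] [-0.19688737 -0.09671444 -2.43229036]
```

View pics/c6.png

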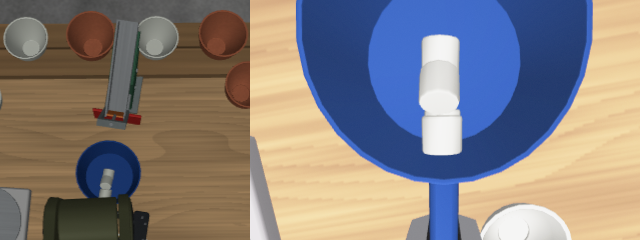

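Request:
{"fn": "jog_arm", "kwargs": {
  "deltas": "-2 -3 0 0 5; -5 -8 0 -0.02 5; -9 -15 0 -0.04 5; -15 -25 0 -0.06 5; -22 -36 0 -0.08 5; -30 -50 0 -0.11 5; -39 -64 0 -0.14 5; -47 -78 0 -0.17 5; -55 -90 0 -0.19 5; -60 -100 0 -0.2 5"
}}

```text
clock: 12.0
eef_pos: [441.1, 163.9, 117.5]
eef_rot: [3.142, 0.0, 0.031]
wrist_force: [0.3, 0.1, -1.9]
finger_gap: 15.9
```

```bash
python3 - <<'E'
from h import *
s=manip.read_state();print(s['eef_pos'],s['eef_rot'])
e=s['eef_pos'];y=s['eef_rot'][2];g=.25
t=np.array([492-104*np.cos(g),314.6-104*np.sin(g)])-e[:2]
print(t@[np.cos(y),np.sin(y)],t@[np.sin(y),-np.cos(y)],y-g)
E
```

```text
[441.09024979 163.91819137 117.46230762] [3.14159198e+00 2.94747914e-05 3.08958175e-02]
-45.973474155447185 -126.43229724961132 -0.2191041824548774
```

Request:
{"fn": "jog_arm", "kwargs": {
  "deltas": "-1 -4 0 0 5; -4 -12 0 -0.02 5; -9 -26 0 -0.05 5; -15 -43 0 -0.08 5; -23 -62 0 -0.11 5; -30 -82 0 -0.15 5; -37 -101 0 -0.18 5; -42 -115 0 -0.21 5; -45 -123 0 -0.22 5; -46 -126.5 0 -0.22 5"
}}

```text
clock: 13.25
eef_pos: [391.6, 288.4, 117.4]
eef_rot: [3.142, 0.0, 0.25]
wrist_force: [0.2, -0.2, -2.2]
finger_gap: 15.7
```

```bash
cat > c.py <<'E'
from h import *
import sys
from scipy.optimize import least_squares
tag=sys.argv[1]; zr=float(sys.argv[2])
s,p,d=cap('top',tag);print(s['eef_pos'],s['eef_rot'],s['wrist_force'])
W=world('top',d);h=cv2.cvtColor(p,cv2.COLOR_RGB2HSV).astype(int)
b=(h[...,0]>100)&(h[...,0]<130)&(h[...,1]>150);b[:140]=0;b[:,250:]=0
q=W[b&(abs(W[...,2]-zr)<5)]
f=least_squares(lambda a:np.hypot(q[:,0]-a[0],q[:,1]-a[1])-64.5,[490,315],loss='soft_l1').x
print('rim ctr',f,len(q),'err',f-[492,314.6],np.median(q[:,2]))
k=q[:,:2]-f; A=np.c_[k,np.ones(len(k))]; print('tilt',np.linalg.lstsq(A,q[:,2],rcond=None)[0])
cap('wrist','w'+tag);cap('scene','s'+tag)
a=cv2.hconcat([cv2.imread(f'pics/{tag}.png')[130:370,40:240],cv2.resize(cv2.imread(f'pics/w{tag}.png'),(320,240)),cv2.imread(f'pics/s{tag}.png')[140:380,300:512]]);cv2.imwrite(f'pics/c{tag}.png',a)
E
python3 c.py t7 140
```

```text
[391.57901143 288.39451315 117.41072634] [3.14151699e+00 8.72886975e-05 2.50130625e-01] [ 0.1627192  -0.21368685 -2.20591233]
rim ctr [492.48184595 312.03795253] 270 err [ 0.48184595 -2.56204747] 137.67570586348273
tilt [-9.71628350e-04 -1.03499253e-02  1.37574708e+02]
```

View pics/ct7.png

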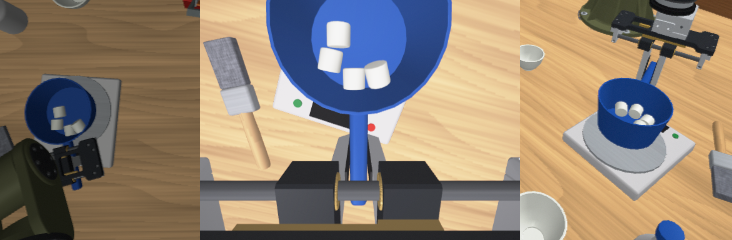

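All four stones lie separately on the bowl floor, and the bowl is centred over the pan to within about 3 mm. Lowering it now.

Request:
{"fn": "jog_arm", "kwargs": {
  "deltas": "0 -2 4 0 5; 0 -2 9 0 5; 0 -2 14 0 5; 0 -2 19 0 5; 0 -2 23 0 5; 0 -2 26 0 5; 0 -2 28 0 5; 0 -2 29 0 5; 0 -2 29 0 5; 0 -2 29 0 5"
}}

```text
clock: 14.65
eef_pos: [391.3, 290.1, 88.6]
eef_rot: [-3.141, -0.0, 0.25]
wrist_force: [-0.3, 0.6, -0.9]
finger_gap: 16.0
```

```bash
python3 c.py t8 111
```

```text
[391.31120202 290.12184474  88.57449021] [-3.14147993e+00 -2.92654255e-04  2.49814884e-01] [-0.32149289  0.56046868 -0.89152154]
rim ctr [492.1782678  313.52588568] 259 err [ 0.1782678  -1.07411432] 109.13480453077956
tilt [ 2.49441022e-03 -1.05611328e-02  1.09057105e+02]
```

Request:
{"fn": "jog_arm", "kwargs": {
  "deltas": "0 0 0.5 0 5; 0 0 0.5 0 5; 0 0 0.5 0 18; 0 0 0.5 0 22; 0 0 0.5 0 30; 0 0 0.5 0 40; 0 0 0.5 0 50; 0 0 0.5 0 50; 0 0 0.5 0 50; 0 0 0.5 0 50"
}}

```text
clock: 16.05
eef_pos: [391.2, 290.1, 88.0]
eef_rot: [-3.142, -0.0, 0.25]
wrist_force: [-0.3, -0.7, -0.1]
finger_gap: 49.7
```

Request:
{"fn": "jog_arm", "kwargs": {
  "deltas": "0 0 -5 0 50; 0 0 -15 0 50; 0 0 -30 0 50; 0 0 -50 0 50; 0 0 -70 0 50; -15 0 -90 0 50; -30 0 -110 0 50; -50 0 -120 0 50; -50 0 -120 0 50; -50 0 -120 0 50"
}}

```text
clock: 17.3
eef_pos: [343.2, 277.8, 208.1]
eef_rot: [-3.141, -0.0, 0.25]
wrist_force: [0.4, -0.3, 0.4]
finger_gap: 50.1
```

```bash
python3 c.py t9 111
```

```text
[343.18288599 277.76949552 208.13144441] [-3.14147923e+00 -4.83222758e-04  2.49763266e-01] [ 0.41874873 -0.32260066  0.44154206]
rim ctr [492.12088218 313.43566051] 266 err [ 0.12088218 -1.16433949] 109.22209968276131
tilt [ 5.43655058e-03 -1.10249698e-02  1.09094870e+02]
```

View pics/ct9.png

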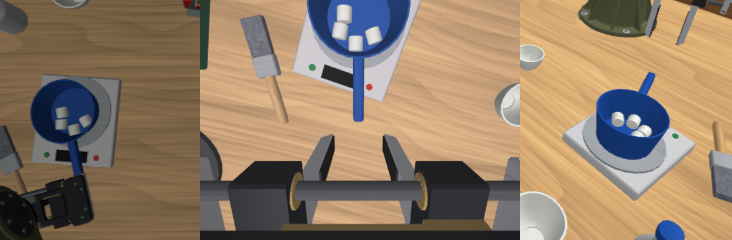

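View pics/st9.png

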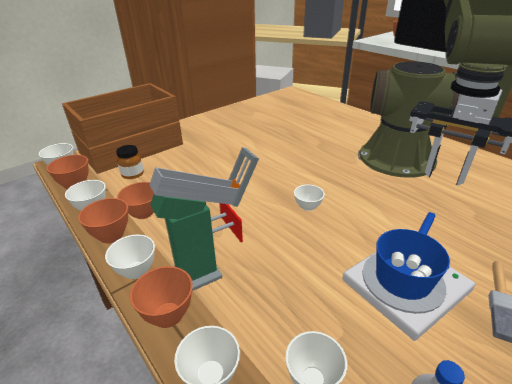

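The dipper stands on the pan with all four stones in it. The paddle is back, the tea bowl at (309,197) is where it was, and the gripper is clear.

```bash
python3 -c "
from cell import workorder;print(workorder.sign_off())"
```

```text
the job is handed in; nothing more can be done
None
```

The job is handed in at about 17.5 s of the 56 s allowed. I gripped the dipper by its handle and lifted it. I pushed its rim against the paddle until the force read about 5 N, and all four stones slid into the bowl. I then drew back, set the dipper on the scale's pan, let go and moved the gripper clear.

My last checks:
- **Dipper position:** its centre measured about 1 mm from the pan's centre. The measured tilt was about 0.012 rad, against a limit of 0.06 rad.
- **Stones:** all four show lying on the bowl floor in the wrist picture.
- **Paddle, tea bowl and gripper:** by eye in the pictures, the paddle has sprung back and the tea bowl is where it was. The gripper touches nothing.

Two readings disagreed:
- **Paddle face:** the top and scene views differed by about 5 mm along the push, so I stopped the push by force instead.
- **Rim height:** on the pan it read about 109 mm against the expected 111 mm, which is within the 2 mm calibration error.

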